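# Put the stray spice jar back in the rack

### The job

One spice jar has been left standing on the worktop. Put it back into the empty hole of the wooden spice rack, upright and all the way down, set in gently rather than dropped, and leave the two jars already in the rack standing in their holes.

Things in the scene. Friction and masses are not known exactly. Their poses are not given: they have to be found in the camera images.
- loose_jar_centre (a point): the jar to put away: round glass spice jar with label and black cap, 41 mm in diameter, 105 mm tall, 0.11 kg, upright on the worktop. Point: its centre, half-way up; z up its axis, yaw means nothing. In the rack its lower 45 mm sink below the upper board's top: hold it in its upper half. Not the honey jar (63 mm wide) or pepper mill (170 mm tall), which stand 100 mm or more away
- empty_hole (a point): mouth centre of the one empty hole of the fixed wooden rack, at the top of its upper board (90 x 244 mm, 12 mm thick, top 55 mm above the worktop). Three round through holes in a row, 54 mm wide, 3 mm chamfer, 80 mm apart; any one may be empty. Jars stand on a base board 45 mm below this point. End cheeks rise 5 mm above the upper board. y runs along the row, x across it, z up
- rack_jar_1_centre (a point): a spice jar like the loose one (same size) standing in another hole of the rack, its top 115 mm above the worktop; centre, half-way up; leave it standing there
- rack_jar_2_centre (a point): the second spice jar (same size) standing in the rack, its top 115 mm above the worktop; centre, half-way up; leave it standing there
Things that resemble listed ones, but are neither listed nor needed, are in the scene too. Leave any orange look-alike of the part that bears rack_jar_2_centre alone.

How it is judged:
At the end, for the whole second after the job is handed in: The loose jar stands at rest in the hole that was empty: its axis within 12 mm of the hole's centre, upright within 10 degrees, its underside down on the rack's base board (within 5 mm). The two other jars stand upright within 10 degrees in their own holes, within 20 mm of where they were (horizontal distance between loose_jar_centre and empty_hole below 0.012 m and height (world z) of loose_jar_centre between 0.056 and 0.068 m and angle between each of loose_jar_centre, rack_jar_1_centre, rack_jar_2_centre's own z axis and vertical below 0.17 rad and linear speed of loose_jar below 0.02 m/s and distance of each of rack_jar_1_centre, rack_jar_2_centre from where it was at the start of the episode below 0.02 m); the robot touches nothing.
It fails at once if the loose jar is dropped or slammed into the rack (faster than 0.7 m/s over the hole, as after a fall of 25 mm) (horizontal distance between loose_jar_centre and empty_hole below 0.03 m and height (world z) of loose_jar_centre below 0.12 m and linear speed of loose_jar above 0.7 m/s).
It fails at once if a jar that stood in the rack is pulled out or knocked over (distance of any of rack_jar_1_centre, rack_jar_2_centre from where it was at the start of the episode above 0.03 m).
It also fails if it takes over 40 s, if anything falls off the work surface, if the arm or the gripper's body presses on something with over 40 N, if the wrist force passes 120 N, or if a joint passes its speed limit or range.

### The arm

A 6-joint arm with a two-finger parallel gripper is mounted at the origin on a cart in front of the work surface, level with it; the furniture and walls round the work are solid. World frame = base frame: x ahead of the robot, y to its left, z up, the work surface at z = 0. Lengths are in m, angles in rad, forces in N, time in s.
With the tool pointing down it reaches from about 0.425 to 0.925 m from the base axis. Payload 12.5 kg.
Tool frame: the origin (TCP) lies on the mounting face of the last link; the fingertips stand 173 mm ahead of it and the grasp point (between the pads) lies ctrl.grip_depth ahead of it (ctrl.grip_depth is the distance from the TCP to the grasp point, in m); z points along the fingers, y is the line along which they close (so a half turn about z gives the same grasp; the last joint's range is limited). The gripper opens to 85 mm and grips with 20 to 120 N. Pads are 22 mm wide; open, the fingers measure 114 mm over their backs; the gripper's body (76 mm by 85 mm) begins 54 mm behind the grasp point. The pads swing forward as they close: fully open they stand 13 mm farther back than shut.
Start: joints at [-1.328, 0.491, 1.559, -0, 1.092, -0.106], TCP at [0.214, -0.587, 0.405] pointing down, gripper open.
Joint ranges: [-3.1, 3.1], [-0.84, 2.19], [0.05, 2.79], [-1.13, 4.28], [0.06, 2.93], [-2.69, 2.69]. Speed limits (rad/s): [2.22, 2.22, 2.79, 3.14, 3.14, 3.14].

### API

Orientations are given as [roll, pitch, yaw] about the fixed x, y, z axes, in that order (R = Rz(yaw) Ry(pitch) Rx(roll)).
In Python, from workcell import ctrl, snapshot gives the robot as it stands.
- The arm moves only by the tool move_arm, never from a script. Its arguments are lists of equal length, an entry for each row: "xyz": the shift along the tool's x, y, z in mm, a list of three; "angular": the turn, a rotation vector about the tool's x, y, z in rad, a list of three; "claw": the closure, from -1 (fully open) to 1 (shut). A call has 1 to 5 rows; each row is the pose to reach, as a shift and turn from the pose commanded when the call began, along the tool's axes at that moment; what a row does not reach only later rows make up. A row lasts 1/8 s, in which the tool goes at most 62.5 mm and 10.7 degrees, less where a joint would pass 70% of its speed; a pose out of reach is approached as far as the arm can. A call with a gripper value outside its range is refused whole. The fingers move at their own pace and stop on an object; "squeeze" is the grip in N (left out, the last holds). Time passes only in rows, so rows that repeat a pose let the fingers close. It gives the time, the measured TCP pose, the force, the opening and the grip force at its end, in the units of the state.
- ctrl.get_obs(): the state, without advancing time (a new reading comes with each control period).
- snapshot(name): name is "side" or "top"; returns a dict with "image" (420x560x3 uint8, red, green, blue), "range_z" (420x560 float32, m along the optical axis (not along the pixel's ray), 0 where there is no reading), "K" (3x3 intrinsics, pixels), "R" (3x3) and "t" (3): a world point X has camera coordinates R X + t. Camera axes: x right, y down, z forward; pixel columns grow to the right and rows downward; lengths in m; the calibration is good to about 2 mm. A picture is of the moment at which its call begins.
- ctrl.hand_in(): hands the job in; it is judged then, once.
The state is a dict: "t": time; "q": joint angles; "qvel": joint speeds; "effort": joint torques, N m; "eef_pos": TCP position; "orientation": TCP orientation; "force": force on the tool from outside, world axes, zero at the start; "ft_torque": the same for the moment, N m; "gripper_width": finger opening in m; "grip_force": force on a finger pad.
Only numpy, scipy, OpenCV 4.12 (cv2) and the standard library are available. Lean on these libraries where they do the work, as an engineer would, in place of code of your own. Each camera call takes 0.05 s, during which the arm holds its last target. There are 200 camera calls.

## Working session

There is one attempt and no reset: what is moved stays moved. The work goes in short steps, Python scripts to look and compute and a tool call to move; the robot and the scene stay as the last step left them, time stands still between calls to the robot, and variables do not carry over. Pictures are saved under pics/ and viewed, at most 10 in all, crops included, and the job is handed in when it is done.

Besides the shell and the picture viewer there is one more tool, called after ">>>" as name(argument=value, ...) on one line, values as JSON. move_arm: Moves the arm, as the interface text tells. Its arguments: {"type":"object","properties":{"xyz":{"type":"array"},"angular":{"type":"array"},"claw":{"type":"array"},"squeeze":{"type":"number"}},"required":["xyz","angular","claw"]}

```bash
mkdir -p pics; ls; python3 - <<'E'
from workcell import ctrl, snapshot
import cv2,pickle
o=ctrl.get_obs(); print(o, ctrl.grip_depth)
for n in("top","side"):
    s=snapshot(n); pickle.dump(s,open(n+".pkl","wb")); cv2.imwrite(f"pics/{n}0.png",s["image"][:,:,::-1])
    print(n,s["K"].tolist(),s["R"].tolist(),s["t"],(s["range_z"]>0).mean())
E
```

```text
pics
{'t': 0.0, 'q': array([-1.32758827e+00,  4.91548753e-01,  1.55943591e+00, -2.71182543e-05,
        1.09172158e+00, -1.05597486e-01]), 'qvel': array([ 1.98490528e-03, -9.93965984e-04,  5.49402632e-06, -7.86817012e-04,
        1.32914336e-03,  1.84390437e-03]), 'effort': array([-3.80143712e-03, -6.18450880e+01, -2.61592788e+01, -2.49068526e-04,
        4.06242776e-03, -1.44656093e-05]), 'eef_pos': array([ 0.21362266, -0.58732361,  0.40413901]), 'orientation': array([-3.14048273e+00, -9.34569317e-05,  3.48818001e-01]), 'force': array([-0.64261627,  1.1156825 , -0.84420253]), 'ft_torque': array([ 0.07971969, -0.00820972, -0.04835453]), 'grip_force': 0.0, 'gripper_width': 0.08584552847336015} 0.1547
top [[438.3698114688284, 0.0, 278.9378487025673], [0.0, 438.3698114688284, 205.42071511225672], [0.0, 0.0, 1.0]] [[-0.004876226852843272, -0.9995834609924795, -0.028445156388664034], [-0.9981637010646384, 0.0065828505500161874, -0.06021537972627132], [0.06037754788514108, 0.028099298726695907, -0.9977800264198745]] [-0.00742382  0.52032769  1.03012191] 0.9959481292517007
side [[453.0277799215043, 0.0, 282.02916187210656], [0.0, 453.0277799215043, 204.81614607368755], [0.0, 0.0, 1.0]] [[-0.9967549540253912, -0.0776585241289075, -0.02118290008379812], [-0.030409019839061413, 0.6069294381041591, -0.7941737521946927], [0.07453088714263266, -0.7909524706280965, -0.6073214437750758]] [0.5412134  0.10504711 1.03662312] 0.9960331632653061
```

View pics/top0.png

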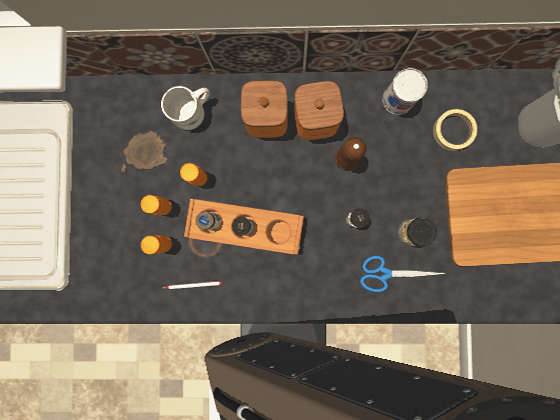

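View pics/side0.png

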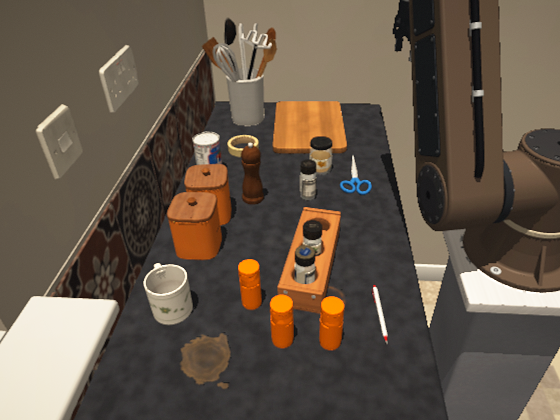

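The top view shows the rack at about (245,227), with jars at (208,221) and (242,227) and the empty hole at (281,232). The loose jar is at (359,218), with the honey jar to its right at (420,232). The side view agrees.

```bash
cat > h.py <<'E'
import numpy as np,cv2,pickle
def cloud(s):
    K,R,t,d=s["K"],s["R"],s["t"],s["range_z"]
    v,u=np.mgrid[:d.shape[0],:d.shape[1]]
    P=np.stack([(u-K[0,2])*d/K[0,0],(v-K[1,2])*d/K[1,1],d],-1)
    P=(P-t)@R; P[d==0]=np.nan; return P
def ray(s,u,v,z):
    K,R,t=s["K"],s["R"],s["t"]
    c=-R.T@t; r=R.T@np.linalg.inv(K)@[u,v,1]; return c+r*(z-c[2])/r[2]
def proj(s,X):
    p=s["K"]@(s["R"]@np.array(X)+s["t"]); return p[:2]/p[2]
def capcircle(P,xy,zlo,zhi,r=.035):
    m=(np.hypot(P[...,0]-xy[0],P[...,1]-xy[1])<r)&(P[...,2]>zlo)&(P[...,2]<zhi)
    q=P[m]; (c,rad)=cv2.minEnclosingCircle((q[:,:2]*1000).astype(np.float32))
    return np.array(c)/1000,rad,np.median(q[:,2]),m.sum()
E
python3 - <<'E'
from h import *
for n in("top","side"):
    s=pickle.load(open(n+".pkl","rb")); P=cloud(s)
    if n=="top":
        px={"loose":(359,218,.105),"rA":(208,221,.115),"rB":(242,227,.115),"honey":(420,232,.09)}
        g={k:ray(s,*v)[:2] for k,v in px.items()}
        g["mill"]=ray(s,355,147,.17)[:2]
    for k in g:
        zz=px.get(k,(0,0,.17))[2]
        print(n,k,g[k].round(4),[np.round(a,4) for a in capcircle(P,g[k],zz-.006,zz+.008)])
    # rack upper board
    c0=g["rB"]
    m=(abs(P[...,2]-.055)<.004)&(np.hypot(P[...,0]-c0[0],P[...,1]-c0[1])<.16)
    q=(P[m][:,:2]*1000).astype(np.float32); print(n,"board",cv2.minAreaRect(q),np.median(P[m][:,2]))
    # hole contour: inner holes of board mask
    M=m.astype(np.uint8)*255
    cs,h=cv2.findContours(M,cv2.RETR_CCOMP,cv2.CHAIN_APPROX_NONE)
    for c,hh in zip(cs,h[0]):
        if hh[3]>=0 and cv2.contourArea(c)>60:
            e=[ray(s,*p[0],.055)[:2]*1000 for p in c]; cc,r=cv2.minEnclosingCircle(np.array(e,np.float32))
            print("  hole",cc,r,c.reshape(-1,2).mean(0))
E
```

```text
top loose [ 0.4864 -0.1863] [array([ 0.4877, -0.1873]), np.float64(20.2031), np.float64(0.1056), np.int64(272)]
top rA [0.4815 0.1405] [array([0.4834, 0.15  ]), np.float64(20.2386), np.float64(0.1154), np.int64(276)]
top rB [0.4682 0.0667] [array([0.4706, 0.071 ]), np.float64(20.341), np.float64(0.1158), np.int64(280)]
top honey [ 0.4555 -0.3209] [array([ 0.4561, -0.3222]), np.float64(31.8433), np.float64(0.0938), np.int64(666)]
top mill [ 0.6292 -0.1705] [array([ 0.6309, -0.1719]), np.float64(5.9039), np.float64(0.169), np.int64(30)]
top board ((499.6556396484375, 66.34977722167969), (264.6225280761719, 149.29458618164062), 80.73963165283203) 0.05537671411227859
  hole (457.6070556640625, -8.431674003601074) 29.40252113342285 [277.75714286 231.54285714]
  hole (470.1815490722656, 71.50233459472656) 30.353017807006836 [242.50704225 226.22535211]
  hole (483.3033752441406, 153.090087890625) 32.047393798828125 [207.89189189 220.64864865]
side loose [ 0.4864 -0.1863] [array([ 0.487 , -0.1868]), np.float64(22.1052), np.float64(0.1052), np.int64(137)]
side rA [0.4815 0.1405] [array([0.4835, 0.1517]), np.float64(21.1365), np.float64(0.1147), np.int64(268)]
side rB [0.4682 0.0667] [array([0.4713, 0.0721]), np.float64(20.8341), np.float64(0.115), np.int64(226)]
side honey [ 0.4555 -0.3209] [array([ 0.4554, -0.3223]), np.float64(33.2886), np.float64(0.093), np.int64(260)]
side mill [ 0.6292 -0.1705] [array([ 0.6313, -0.1697]), np.float64(5.5717), np.float64(0.1686), np.int64(15)]
side board ((471.2991943359375, 72.41715240478516), (266.59417724609375, 90.76337432861328), 80.96141052246094) 0.05485250216887994
  hole (473.17333984375, 74.12178039550781) 108.71456146240234 [310.21965318 249.41618497]
```

>>> move_arm(xyz=[[44,-31,0],[88,-63,0],[132,-94,0],[176,-126,0],[220,-157,0]], angular=[[0,0,-0.12],[0,0,-0.24],[0,0,-0.36],[0,0,-0.48],[0,0,-0.6]], claw=[-1,-1,-1,-1,-1], squeeze=30)

```text
t: 0.72
eef_pos: [0.3674, -0.3631, 0.4046]
orientation: [-3.141, -0.0, 0.952]
force: [0.5, -1.0, 0.3]
gripper_width: 0.0853
grip_force: 0.0
```

```bash
cat > g.py <<'E'
import sys,numpy as np
from scipy.spatial.transform import Rotation as R
from workcell import ctrl
def go(p,yaw):
    o=ctrl.get_obs(); A=R.from_euler('xyz',o["orientation"]); T=R.from_euler('xyz',[np.pi,0,yaw])
    print("t",o["t"],"pos",o["eef_pos"].round(4),"rpy",o["orientation"].round(3),"w",round(o["gripper_width"],4),"gf",o["grip_force"],"F",o["force"].round(1))
    print("shift mm",(A.inv().apply(np.array(p)-o["eef_pos"])*1000).round(1),"rot",(A.inv()*T).as_rotvec().round(3))
go([float(a) for a in sys.argv[1:4]],float(sys.argv[4]))
E
python3 g.py .4873 -.187 .36 1.412
```

```text
t 0.725 pos [ 0.3674 -0.3631  0.4046] rpy [-3.141 -0.     0.952] w 0.0853 gf 0.0 F [ 0.5 -1.   0.3]
shift mm [213.   -4.4  44.6] rot [-0.   -0.   -0.46]
```

>>> move_arm(xyz=[[45,-1,9],[90,-2,18],[135,-3,27],[180,-4,36],[213,-4.4,44.6]], angular=[[0,0,-0.1],[0,0,-0.2],[0,0,-0.3],[0,0,-0.4],[0,0,-0.46]], claw=[-1,-1,-1,-1,-1])

```text
t: 1.35
eef_pos: [0.488, -0.1873, 0.3596]
orientation: [-3.141, -0.0, 1.412]
force: [-0.5, -0.3, -0.5]
gripper_width: 0.0858
grip_force: 0.0
```

```bash
python3 g.py .4873 -.187 .233 1.412; python3 - <<'E'
from workcell import snapshot
import cv2
s=snapshot("side"); cv2.imwrite("pics/side1.png",cv2.resize(s["image"][60:280,180:400,::-1],None,fx=2.5,fy=2.5))
E
```

```text
t 1.35 pos [ 0.488  -0.1873  0.3596] rpy [-3.141 -0.     1.412] w 0.0858 gf 0.0 F [-0.5 -0.3 -0.5]
shift mm [  0.2  -0.7 126.6] rot [-0. -0.  0.]
```

View pics/side1.png

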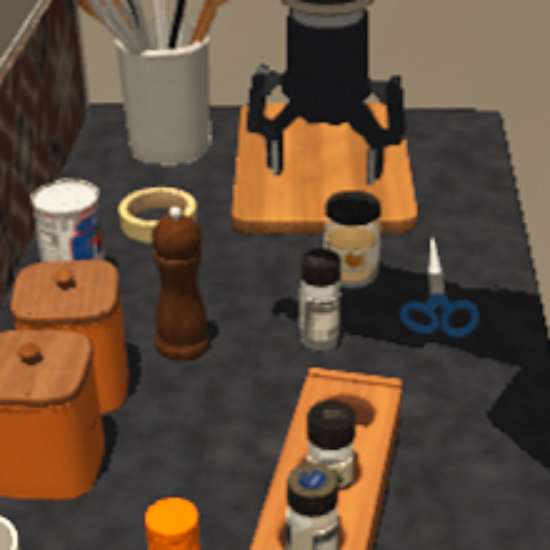

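The gripper is open above the loose jar (crop pixel 320,300), with its fingers at (275,160) and (375,160). The pads straddle the jar symmetrically and the way down is clear.

>>> move_arm(xyz=[[0,0,40],[0,-0.7,80],[0,-0.7,115],[0,-0.7,129],[0,-0.7,129]], angular=[[0,0,0],[0,0,0],[0,0,0],[0,0,0],[0,0,0]], claw=[-1,-1,-1,-1,-1])

```text
t: 2.02
eef_pos: [0.4866, -0.189, 0.2308]
orientation: [-3.14, -0.0, 1.409]
force: [0.6, 0.7, 0.3]
gripper_width: 0.0851
grip_force: 0.0
```

>>> move_arm(xyz=[[0,0,0],[0,0,0],[0,0,0],[0,0,0],[0,0,0]], angular=[[0,0,0],[0,0,0],[0,0,0],[0,0,0],[0,0,0]], claw=[0,0.2,0.4,0.6,0.8], squeeze=30)

```text
t: 2.65
eef_pos: [0.4868, -0.189, 0.232]
orientation: [3.14, 0.001, 1.409]
force: [0.4, -0.1, 6.1]
gripper_width: 0.0404
grip_force: 31.4
```

>>> move_arm(xyz=[[0,0,0],[0,0,0],[0,0,0]], angular=[[0,0,0],[0,0,0],[0,0,0]], claw=[1,1,1])

```text
t: 3.02
eef_pos: [0.4868, -0.1889, 0.232]
orientation: [3.14, 0.001, 1.409]
force: [0.6, 0.5, 7.5]
gripper_width: 0.0399
grip_force: 31.4
```

>>> move_arm(xyz=[[0,0,-15],[0,0,-45],[0,0,-85],[0,0,-110],[0,0,-110]], angular=[[0,0,0],[0,0,0],[0,0,0],[0,0,0],[0,0,0]], claw=[1,1,1,1,1])

```text
t: 3.65
eef_pos: [0.4865, -0.1888, 0.3434]
orientation: [3.138, 0.001, 1.409]
force: [-0.3, 0.8, -0.5]
gripper_width: 0.0404
grip_force: 31.2
```

```bash
python3 g.py .458 -.0078 .34 1.412
```

```text
t 3.65 pos [ 0.4865 -0.1888  0.3434] rpy [3.138e+00 1.000e-03 1.409e+00] w 0.0404 gf 31.23926728963852 F [-0.3  0.8 -0.5]
shift mm [174.  -57.3   2.9] rot [ 0.004  0.001 -0.003]
```

>>> move_arm(xyz=[[35,-11,0],[75,-25,0],[115,-38,0],[150,-50,0],[172,-57,0]], angular=[[0,0,0],[0,0,0],[0,0,0],[0,0,0],[0,0,0]], claw=[1,1,1,1,1])

```text
t: 4.28
eef_pos: [0.4573, -0.0084, 0.3405]
orientation: [-3.14, 0.0, 1.41]
force: [0.5, 0.1, 0.2]
gripper_width: 0.0402
grip_force: 31.4
```

>>> move_arm(xyz=[[0,0,0],[0,0,20],[0,0,40],[0,0,40]], angular=[[0,0,0],[0,0,0],[0,0,0],[0,0,0]], claw=[1,1,1,1])

```text
t: 4.78
eef_pos: [0.458, -0.0106, 0.2999]
orientation: [-3.139, 0.0, 1.408]
force: [-0.4, 0.2, -1.1]
gripper_width: 0.0405
grip_force: 31.4
```

```bash
python3 g.py .458 -.0098 .30 1.409; python3 - <<'E'
from workcell import snapshot
from h import *
s=snapshot("side"); im=s["image"][:,:,::-1].copy()
cv2.imwrite("pics/side2.png",cv2.resize(im[140:320,240:400],None,fx=3.5,fy=3.3))
print(proj(s,[.458,-.0078,.055]), (proj(s,[.458,-.0078,.055])-[240,140])*[3.5,3.3])
P=cloud(s)
# jar body slices between bottom and fingers
for a in np.arange(.07,.17,.012):
    m=(np.hypot(P[...,0]-.458,P[...,1]+.008)<.03)&(P[...,2]>a)&(P[...,2]<a+.012)
    if m.sum()>5:
        q=P[m]; print(a.round(3),m.sum(),q.min(0).round(4),q.max(0).round(4))
E
```

```text
t 4.775 pos [ 0.458  -0.0106  0.2999] rpy [-3.139  0.     1.408] w 0.0405 gf 31.380068510770798 F [-0.4  0.2 -1.1]
shift mm [ 0.8 -0.1 -0.1] rot [-0.003  0.    -0.001]
[318.55717583 223.3562694 ] [274.9501154  275.07568902]
0.07 40 [ 0.4374 -0.0034  0.0706] [0.4756 0.0121 0.0817]
0.082 73 [ 0.4376 -0.0107  0.082 ] [0.4783 0.0143 0.0937]
0.094 83 [ 0.4359 -0.0146  0.0941] [0.4765 0.0137 0.1058]
0.106 81 [ 0.4363 -0.012   0.1063] [0.4766 0.013  0.1176]
0.118 77 [ 0.4368 -0.0111  0.118 ] [0.4766 0.0141 0.1299]
0.13 120 [ 0.4308 -0.0101  0.13  ] [0.4879 0.0131 0.142 ]
0.142 120 [ 0.4291 -0.0105  0.142 ] [0.488  0.0131 0.154 ]
0.154 121 [ 0.4298 -0.0199  0.1541] [0.4859 0.0137 0.166 ]
0.166 232 [ 0.4325 -0.0307  0.166 ] [0.4859 0.0128 0.1774]
```

View pics/side2.png

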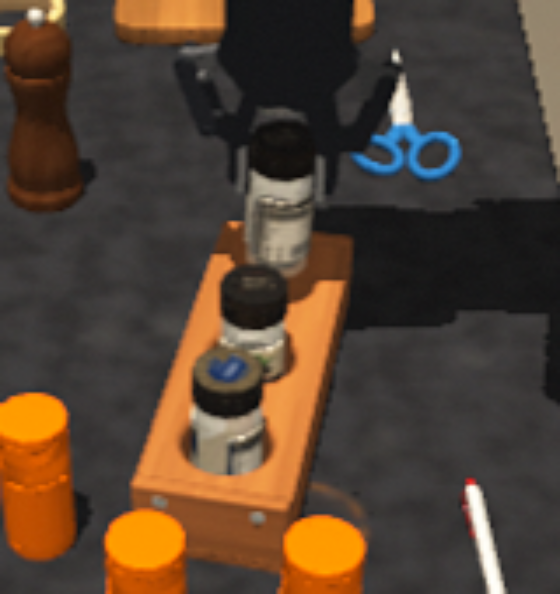

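The jar hangs upright above the hole at crop pixel (280,270), and its position from depth is (0.457,-0.007), within about 1 mm of the hole. I'll lower it slowly.

>>> move_arm(xyz=[[1,0,6],[1,0,14],[1,0,22],[1,0,30],[1,0,36]], angular=[[0,0,0],[0,0,0],[0,0,0],[0,0,0],[0,0,0]], claw=[1,1,1,1,1])

```text
t: 5.45
eef_pos: [0.4582, -0.0089, 0.2645]
orientation: [-3.141, 0.0, 1.409]
force: [0.4, 0.1, -0.4]
gripper_width: 0.0403
grip_force: 31.4
```

>>> move_arm(xyz=[[0,0,6],[0,0,12],[0,0,17],[0,0,20],[0,0,20]], angular=[[0,0,0],[0,0,0],[0,0,0],[0,0,0],[0,0,0]], claw=[1,1,1,1,1])

```text
t: 6.08
eef_pos: [0.4582, -0.0089, 0.2449]
orientation: [-3.141, 0.0, 1.409]
force: [-0.9, 0.1, -0.6]
gripper_width: 0.0401
grip_force: 31.4
```

>>> move_arm(xyz=[[0,0,1],[0,0,2],[0,0,3],[0,0,3]], angular=[[0,0,0],[0,0,0],[0,0,0],[0,0,0]], claw=[1,1,1,1])

```text
t: 6.58
eef_pos: [0.4582, -0.0089, 0.2421]
orientation: [3.141, 0.0, 1.409]
force: [0.4, -0.8, -0.2]
gripper_width: 0.0401
grip_force: 31.4
```

>>> move_arm(xyz=[[0,0,0.7],[0,0,1.4],[0,0,1.4]], angular=[[0,0,0],[0,0,0],[0,0,0]], claw=[1,1,1])

```text
t: 6.95
eef_pos: [0.4588, -0.009, 0.2413]
orientation: [3.139, 0.0, 1.409]
force: [1.8, 0.0, 6.4]
gripper_width: 0.0402
grip_force: 29.4
```

```bash
python3 - <<'E'
from workcell import snapshot
from h import *
s=snapshot("side"); P=cloud(s)
for k,c in {"loose":(.458,-.008),"rB":(.4708,.0715)}.items():
    m=(np.hypot(P[...,0]-c[0],P[...,1]-c[1])<.016)&(P[...,2]<.125)&(P[...,2]>.1)
    q=P[m]; print(k,m.sum(),np.percentile(q[:,2],[50,80,95,100]).round(4))
cv2.imwrite("pics/side3.png",cv2.resize(s["image"][140:320,240:400,::-1],None,fx=3.5,fy=3.3))
E
```

```text
loose 101 [0.1155 0.1169 0.1179 0.1189]
rB 121 [0.1155 0.1165 0.1172 0.1186]
```

View pics/side3.png

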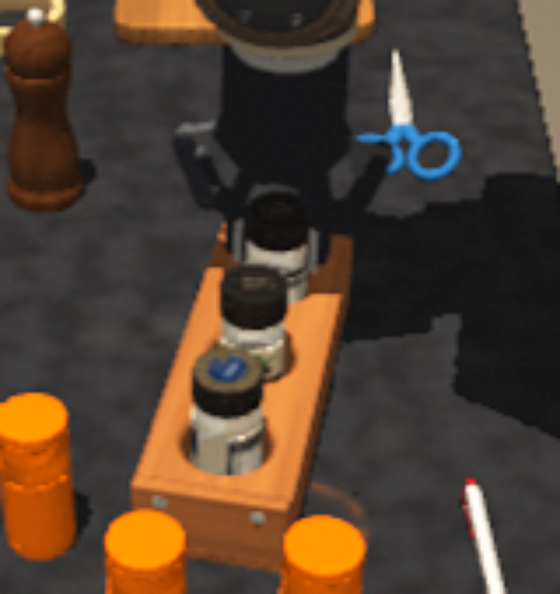

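The jar at (277,240) has its top level with the neighbouring jar's, and the 6.4 N contact force shows it's on the base board. I'll release it.

>>> move_arm(xyz=[[0,0,0],[0,0,0],[0,0,0],[0,0,0],[0,0,0]], angular=[[0,0,0],[0,0,0],[0,0,0],[0,0,0],[0,0,0]], claw=[0,-0.3,-0.6,-0.8,-0.9])

```text
t: 7.62
eef_pos: [0.4582, -0.0089, 0.2406]
orientation: [-3.141, 0.0, 1.409]
force: [-0.1, -0.6, 0.6]
gripper_width: 0.0809
grip_force: 0.0
```

>>> move_arm(xyz=[[0,0,-10],[0,0,-30],[0,0,-65],[0,0,-110],[0,0,-150]], angular=[[0,0,0],[0,0,0],[0,0,0],[0,0,0],[0,0,0]], claw=[-0.9,-0.9,-0.9,-0.9,-0.9])

```text
t: 8.25
eef_pos: [0.4578, -0.0089, 0.393]
orientation: [3.141, 0.0, 1.409]
force: [0.2, 0.6, -0.1]
gripper_width: 0.081
grip_force: 0.0
```

>>> move_arm(xyz=[[0,0,0],[0,0,0],[0,0,0]], angular=[[0,0,0],[0,0,0],[0,0,0]], claw=[-0.9,-0.9,-0.9])

```text
t: 8.62
eef_pos: [0.4581, -0.0089, 0.3898]
orientation: [-3.14, 0.0, 1.409]
force: [0.2, -0.3, -0.3]
gripper_width: 0.0812
grip_force: 0.0
```

```bash
python3 - <<'E'
from workcell import snapshot,ctrl
from h import *
print(ctrl.get_obs()["t"],ctrl.get_obs()["force"])
s=snapshot("side"); P=cloud(s)
for k,c in {"loose":(.458,-.008),"rB":(.4708,.0715),"rA":(.4834,.151)}.items():
    print(k,capcircle(P,c,.109,.123))
cv2.imwrite("pics/side4.png",cv2.resize(s["image"][140:320,240:400,::-1],None,fx=3.5,fy=3.3))
E
```

```text
8.625 [ 0.20879298 -0.26239012 -0.34988183]
loose (array([ 0.45794919, -0.00650017]), 21.431045532226562, np.float64(0.11474458392704238), np.int64(191))
rB (array([0.47129483, 0.07244846]), 21.388872146606445, np.float64(0.1148268545930495), np.int64(226))
rA (array([0.48318225, 0.15125977]), 20.630008697509766, np.float64(0.11475400392228594), np.int64(268))
```

View pics/side4.png

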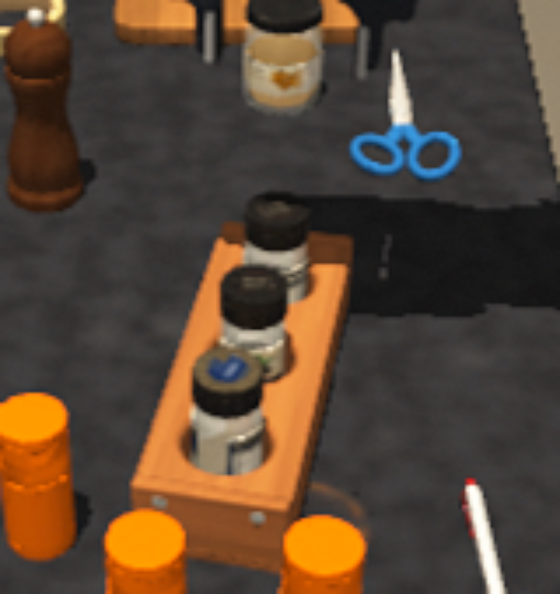

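All three jars stand upright in the rack at (277,240), (253,320) and (228,410), with their tops level, and the gripper is clear of them.

```bash
python3 -c "
from workcell import ctrl
print(ctrl.hand_in())"
```

```text
the job is handed in; nothing more can be done
None
```

The loose jar is upright and fully down in the rack's empty hole, the other two jars are still in theirs, and I handed the job in at about 8.7 s; the hand-in returned no verdict.

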